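# Open the battery door of the long ultraviolet lamp

## Robot

A 6-joint arm with a two-finger parallel gripper is mounted at the origin on the work surface. World frame = base frame: x ahead of the robot, y to its left, z up, the work surface at z = 0. Lengths are in mm, angles in rad, forces in N, time in s.
With the tool pointing down it reaches from about 300 to 850 mm from the base axis. Payload 5.4 kg.
Tool frame: the origin (TCP) lies at the very end of the fingers, on their centre line; the grasp point (between the pads) lies 19 mm behind it (bot.grip_point_offset is the distance from the TCP to the grasp point, in mm); z points along the fingers, y is the line along which they close (so a half turn about z gives the same grasp; the last joint's range is limited). The gripper opens to 85 mm and grips with 20 to 120 N. Pads are 22 mm wide; open, the fingers measure 114 mm over their backs; the gripper's body (76 mm by 85 mm) begins 54 mm behind the grasp point. The pads swing forward as they close: fully open they stand 13 mm farther back than shut.
Start: joints at [-1.425, 0.158, 1.597, -0, 1.386, -0.21], TCP at [200.271, -538.978, 231.299] pointing down, gripper open.
Joint ranges: [-2.91, 2.91], [-0.94, 2.29], [0.18, 2.7], [-1.29, 4.43], [0.17, 2.64], [-3, 3]. Speed limits (rad/s): [2.57, 2.57, 3.14, 3.14, 3.14, 3.14].

## Interface

Orientations are given as [roll, pitch, yaw] about the fixed x, y, z axes, in that order (R = Rz(yaw) Ry(pitch) Rx(roll)).
In Python, from workcell import bot gives the robot as it stands. The module is installed in compiled form; this text tells all that it offers.
- The arm moves only by the tool servo_tool, never from a script. Its argument "deltas" is a list of rows, each a list of 3 entries, a list of its own where there are three numbers: the shift along the tool's x, y, z in units of 4 cm (1.0 is 4 cm), then the turn, a rotation vector about the tool's x, y, z in units of pi/2 rad (1.0 is pi/2 rad), then the finger opening in mm, from 0 to 85.4. In form: [[[dx, dy, dz], [ax, ay, az], hand], ...]. A call has 1 to 12 rows; each row shifts and turns the commanded pose from where the row before left it, along the tool's axes as they then stand; what a row does not reach is not made up. A row lasts 1/10 s, in which the tool goes at most 50 mm and 8.59 degrees, less where a joint would pass 70% of its speed; a pose out of reach is approached as far as the arm can. A call with a number of a shift or a turn outside -1 to 1 is refused whole. A call with a gripper value outside its range is refused whole. The fingers move at their own pace and stop on an object; "squeeze" is the grip in N (left out, the last holds). Time passes only in rows, so rows that do not move let the fingers close. It gives the time, the measured TCP pose, the force, the opening and the grip force at its end, in the units of the state.
- bot.observe(): the state, without advancing time (a new reading comes with each control period).
- bot.camera(name): name is "side" or "top"; returns a dict with "image" (480x640x3 uint8, red, green, blue), "fx", "fy", "cx", "cy" (pixels), "dist" ([k1, k2, p1, p2, k3] as OpenCV has them; the pictures are not rectified), "extrinsics" (4x4, takes a point from camera to world coordinates). Camera axes: x right, y down, z forward; pixel columns grow to the right and rows downward; lengths in mm; the calibration is good to about 2 mm. A picture is of the moment at which its call begins. There is no depth.
- bot.sign_off(): hands the job in; it is judged then, once.
The state is a dict: "time_s": time; "joints": joint angles; "joint_vel": joint speeds; "joint_torque": joint torques, N m; "tool_pos": TCP position; "tool_rot": TCP orientation; "force": force on the tool from outside, world axes, zero at the start; "torque": the same for the moment, N m; "finger_gap": finger opening in mm; "grasp_force": force on a finger pad.
Only numpy, scipy, OpenCV 4.12 (cv2) and the standard library are available. Lean on these libraries where they do the work, as an engineer would, in place of code of your own. Each camera call takes 0.05 s, during which the arm holds its last target. There are 200 camera calls.

## Task

The long ultraviolet lamp needs fresh batteries before the next group comes to the science table. Press the ribbed release tab beside its battery door down and let go, so that the door springs up, then swing the door on over past upright so that it stays open by itself. Leave the short lamp lying where it is.

Things in the scene. Friction and masses are not known exactly. Their poses are not given: they have to be found in the camera images.
- lamp: The long lamp: grey plastic box 230 long (its x) x 90 wide (its y), face down, fixed in two black rubber saddles, its flat back up, 50 mm above the table. Origin under its centre at table level, z up. Along the middle of its back (y = 0), in order of x: ribbed tab at -60, door from -20 to the hinge at +28, four dark cooling slots at 70 to 100. Nothing else stands above z = 50.
- tab_pad (a point): Centre of the top of the long lamp's release tab: black ribbed pad 24 (lamp's x) x 26 (y) mm, 60 mm above the table, 60 mm from the lamp's centre towards -x and 40 mm short of the door's free edge. z up.
- lamp_tab (a joint): That tab, a sprung push pad; m, 0 at rest, 0.006 fully pressed (pad's top then 54 mm above the table). Pressing it straight down about 3.5 mm draws back its narrow nose, which overlaps the door's edge, and frees the door; it takes 2 N at first and 6 N fully down, and springs back when let go. Pressing the nose does nothing.
- lamp_door (a joint): Long lamp's battery door, 46 (x) x 60 (y) x 3 mm, flush, hinged along y at x = +28, z = 50; rad, 0 shut, 1.57 upright, 2.4 stop. Freed, it springs up within 1 s to about 0.8 (free edge 33 mm above the lamp's back) and no further. It then stays where left; under 2 N at the edge moves it. Push it from underneath: sweep from above the tab to the hinge, 20 mm above the back.
- small_lamp: The short lamp, a bystander: a similar grey box 140 x 62 x 38 mm with a small tab and door outline, loose on the table. Origin under its centre, x along its length, z up.
There are look-alikes about, which are no part of the job. What is shaped like the lamp but orange or pink is not meant.

How it is judged (in metres and radians):
On the way:
1. the release tab of the long lamp is pressed down (value of joint lamp_tab above 0.0035 m), for 0.05 s.
At the end, for the whole second after the job is handed in: The long lamp's door stands open past upright (more than 1.6 rad) and at rest, the tab is let go (pressed less than 1.5 mm), and the short lamp lies within 30 mm of where it was (value of joint lamp_door above 1.6 rad and velocity of joint lamp_door between -0.1 and 0.1 rad/s and value of joint lamp_tab below 0.0015 m and distance of small_lamp from where it was at the start of the episode below 0.03 m); the robot touches nothing.
It fails at once if the short lamp is pushed away (more than 30 mm) (distance of small_lamp from where it was at the start of the episode above 0.03 m).
It also fails if it takes over 32 s, if anything falls off the work surface, if the arm or the gripper's body presses on something with over 40 N, if the wrist force passes 120 N, or if a joint passes its speed limit or range.

## Working session

There is one attempt and no reset: what is moved stays moved. The work goes in short steps, Python scripts to look and compute and a tool call to move; the robot and the scene stay as the last step left them, time stands still between calls to the robot, and variables do not carry over. Pictures are saved under pics/ and viewed, at most 10 in all, crops included, and the job is handed in when it is done.

Besides the shell and the picture viewer there is one more tool, called after ">>>" as name([rows], argument=value, ...), one row to a line, values as JSON. servo_tool: Moves the arm, as the interface text tells. Its arguments: {"type":"object","properties":{"deltas":{"type":"array"},"squeeze":{"type":"number"}},"required":["deltas"]}

```bash
mkdir -p pics
python3 - <<'E'
from workcell import bot
import cv2
for n in("top","side"):
    c=bot.camera(n);cv2.imwrite(f"pics/{n}0.png",c["image"][:,:,::-1])
    print(n,c["fx"],c["cx"],c["cy"],c["dist"],c["extrinsics"])
s=bot.observe();print(s["time_s"],s["tool_pos"],s["tool_rot"],s["finger_gap"])
E
```

```text
top 434.4147707658971 316.408969488035 240.4802693986584 [-0.00842957  0.          0.          0.          0.        ] [[ 2.72084120e-02 -9.91236603e-01  1.29266003e-01  4.57455591e+02]
 [-9.99428266e-01 -2.95709402e-02 -1.63921080e-02 -1.11797966e+01]
 [ 2.00709747e-02 -1.28746094e-01 -9.91474457e-01  8.68484104e+02]
 [ 0.00000000e+00  0.00000000e+00  0.00000000e+00  1.00000000e+00]]
side 612.3810239874273 311.69797241632455 254.05207738040113 [-0.0087557  0.         0.         0.         0.       ] [[-7.80130807e-01 -4.83499165e-01  3.97019497e-01  1.56943277e+02]
 [-6.25296010e-01  5.82296456e-01 -5.19553403e-01  5.10818870e+02]
 [ 2.00205906e-02 -6.53574322e-01 -7.56597503e-01  8.30332921e+02]
 [ 0.00000000e+00  0.00000000e+00  0.00000000e+00  1.00000000e+00]]
0.1 [ 200.1948159  -538.43158284  230.39297981] [-3.13987318e+00 -3.76325527e-04  3.55764931e-01] 85.07073584194194
```

View pics/top0.png

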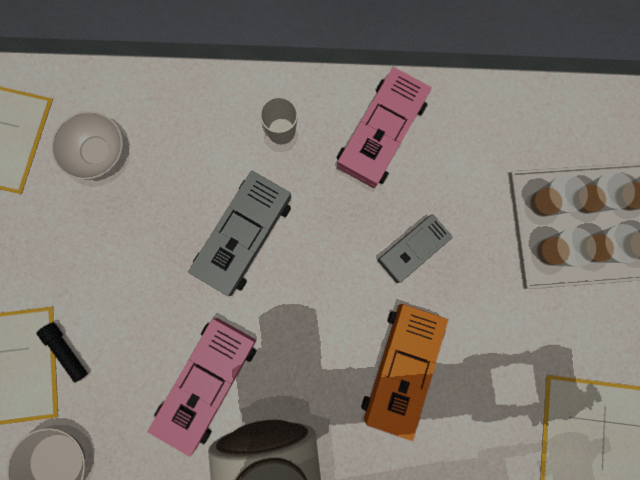

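View pics/side0.png

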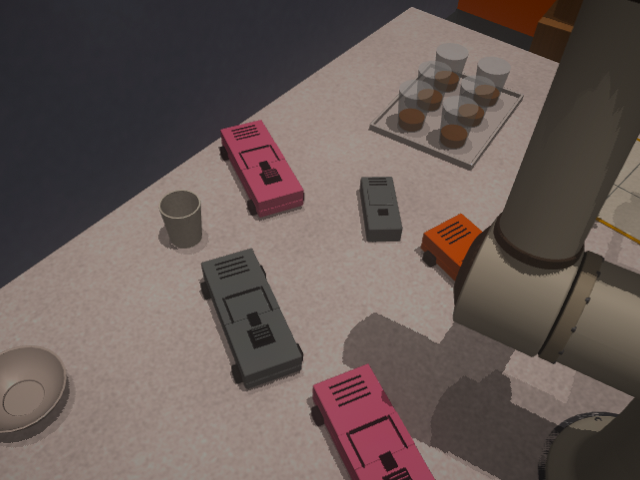

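The top view shows the long grey lamp with its tab at about (223,259) and slots at about (263,190). In the side view the tab is at about (261,336) and the slots at about (233,266). I'll segment the dark marks and triangulate them.

```bash
cat > h.py <<'E'
import cv2,numpy as np
def ray(c,p):
    K=np.array([[c["fx"],0,c["cx"]],[0,c["fy"],c["cy"]],[0,0,1]])
    u=cv2.undistortPoints(np.array([[p]],float),K,np.array(c["dist"]))[0,0]
    E=np.array(c["extrinsics"]);return E[:3,3],E[:3,:3]@np.array([u[0],u[1],1])
def tri(ca,pa,cb,pb):
    o,d=ray(ca,pa);q,e=ray(cb,pb)
    s=np.linalg.lstsq(np.c_[d,-e],q-o,rcond=None)[0]
    a,b=o+s[0]*d,q+s[1]*e
    return (a+b)/2,np.linalg.norm(a-b)
def plane(c,p,z):
    o,d=ray(c,p);return o+d*(z-o[2])/d[2]
E
python3 - <<'E'
from workcell import bot
import cv2,numpy as np
from h import *
for n,(x,y,w,h) in {"top":(180,160,120,145),"side":(190,240,120,150)}.items():
    c=bot.camera(n);im=c["image"][y:y+h,x:x+w]
    g=im.max(2)
    k=4;b=cv2.resize(im[:,:,::-1],None,fx=k,fy=k,interpolation=cv2.INTER_CUBIC)
    b=cv2.convertScaleAbs(b,alpha=1.6)
    cv2.imwrite(f"pics/{n}_crop.png",b)
    for th in (35,50):
      m=(g<th).astype(np.uint8);N,l,st,ce=cv2.connectedComponentsWithStats(m,connectivity=4)
      print(n,th,[(np.round(ce[i]+[x,y],1).tolist(),int(st[i][4])) for i in range(1,N) if st[i][4]>12])
E
python3 -c "
import cv2,numpy as np
a=cv2.imread('pics/top_crop.png');b=cv2.imread('pics/side_crop.png')
o=np.zeros((600,960,3),'u1');o[:580,:480]=a;o[:600,480:]=b
cv2.imwrite('pics/both.png',cv2.resize(o,(800,500)))"
```

```text
top 35 [([285.2, 210.3], 60), ([247.5, 219.0], 60), ([231.3, 243.7], 77), ([224.5, 259.2], 110), ([240.9, 283.6], 63)]
top 50 [([260.8, 246.6], 335), ([246.0, 218.2], 81), ([231.4, 243.8], 92), ([222.9, 258.5], 224)]
side 35 [([253.8, 318.8], 112), ([260.0, 339.6], 184)]
side 50 [([221.9, 262.4], 16), ([236.5, 263.0], 20), ([221.9, 267.4], 16), ([234.5, 268.5], 25), ([233.9, 273.6], 39), ([245.0, 349.2], 824), ([266.5, 298.1], 48), ([242.2, 292.5], 91), ([228.2, 311.0], 49), ([253.6, 318.7], 141), ([260.6, 336.6], 364), ([276.2, 376.1], 113)]
```

View pics/both.png

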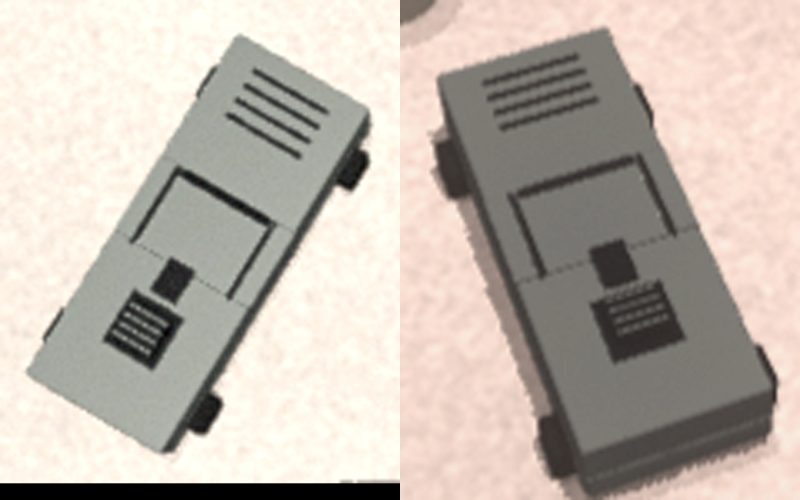

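Run:
```python
from workcell import bot
from h import *
t=bot.camera("top");s=bot.camera("side")
T={'A':(238,36),'B':(370,110),'C':(165,452),'D':(28,373),'tab':(146,326),'nose':(173,281)}
S={'A':(438,75),'B':(606,28),'C':(772,388),'D':(582,452),'tab':(639,316),'nose':(613,263)}
P={}
for k in T:
    a=np.array(T[k])/3.3333+[180,160];b=(np.array(S[k])-[400,0])/3.3333+[190,240]
    P[k],g=tri(t,a,s,b);print(k,P[k].round(1),round(g,1))
c=(P['A']+P['B']+P['C']+P['D'])/4;d=(P['A']+P['B']-P['C']-P['D'])/2
print(c,np.linalg.norm(d),np.linalg.norm(P['A']-P['B']));y=np.arctan2(d[1],d[0]);u=np.array([np.cos(y),np.sin(y)])
print("yaw",y,"tab",c[:2]-60*u,"door edge",c[:2]-20*u,"hinge",c[:2]+28*u)
for p in ((415,248),):print("small",plane(t,p,38))
print(bot.observe()["time_s"])
```

```text
A [697.  105.1  47.9] 0.0
B [655.9  26.8  44.8] 0.5
C [456.1 135.9  42.2] 0.6
D [498.1 214.6  45.8] 0.4
tab [525.4 148.5  48.5] 1.9
nose [552.2 134.9  50.3] 0.2
[576.75425209 120.60815106  45.16965619] 227.38607699810638 88.4417622721329
yaw -0.5014616162129962 tab [524.14139877 149.45061396] door edge [559.21663431 130.22230536] hinge [601.30691697 107.14833504]
small [ 556.76124436 -215.89438013   38.        ]
0.3
```

The corner spacing comes out at 227 x 88 mm against 230 x 90, and the height about 5 mm low, so the fix is good enough. Next I'll transit towards the tab at z≈230 with the fingers closed.

>>> servo_tool([
  [[0.3, -0.3, 0], [0, 0, 0], 0],
  [[0.68, -0.66, 0], [0, 0, 0], 0],
  [[0.68, -0.66, 0], [0, 0, 0], 0],
  [[0.68, -0.66, 0], [0, 0, 0], 0],
  [[0.68, -0.66, 0], [0, 0, 0], 0],
  [[0.68, -0.66, 0], [0, 0, 0], 0],
  [[0.68, -0.66, 0], [0, 0, 0], 0],
  [[0.68, -0.66, 0], [0, 0, 0], 0],
  [[0.68, -0.66, 0], [0, 0, 0], 0],
  [[0.68, -0.66, 0], [0, 0, 0], 0],
  [[0.68, -0.66, 0], [0, 0, 0], 0],
  [[0.68, -0.66, 0], [0, 0, 0], 0],
])

```text
time_s: 1.5
tool_pos: [387.1, -145.7, 231.5]
tool_rot: [3.141, -0.0, 0.356]
force: [1.5, -1.0, -0.4]
finger_gap: 0.0
grasp_force: 0.0
```

>>> servo_tool([
  [[0.68, -0.66, 0], [0, 0, 0], 0],
  [[0.68, -0.66, 0], [0, 0, 0], 0],
  [[0.68, -0.66, 0], [0, 0, 0], 0],
  [[0.68, -0.66, 0], [0, 0, 0], 0],
  [[0.68, -0.66, 0], [0, 0, 0], 0],
  [[0.68, -0.66, 0], [0, 0, 0], 0],
  [[0, 0, 0], [0, 0, 0.09], 0],
  [[0, 0, 0], [0, 0, 0.09], 0],
  [[0, 0, 0], [0, 0, 0.09], 0],
  [[0, 0, 0], [0, 0, 0.09], 0],
  [[0, 0, 0], [0, 0, 0.09], 0],
  [[0, 0, 0], [0, 0, 0.09], 0],
])

```text
time_s: 2.7
tool_pos: [484.4, 58.3, 231.3]
tool_rot: [-3.142, 0.0, -0.498]
force: [0.6, 0.8, 0.7]
finger_gap: 0.0
grasp_force: 0.0
```

>>> servo_tool([
  [[-0.05, -0.61, 0], [0, 0, 0], 0],
  [[-0.05, -0.61, 0], [0, 0, 0], 0],
  [[-0.05, -0.61, 0], [0, 0, 0], 0],
  [[-0.05, -0.61, 0.3], [0, 0, 0], 0],
  [[0, 0, 0.7], [0, 0, 0], 0],
  [[0, 0, 0.7], [0, 0, 0], 0],
  [[0, 0, 0.7], [0, 0, 0], 0],
  [[0, 0, 0.5], [0, 0, 0], 0],
  [[0, 0, 0.3], [0, 0, 0], 0],
  [[0, 0, 0], [0, 0, 0], 0],
])

```text
time_s: 3.7
tool_pos: [522.2, 147.9, 101.6]
tool_rot: [3.14, 0.003, -0.492]
force: [0.4, 0.2, 0.6]
finger_gap: -0.5
grasp_force: 0.0
```

```bash
cat > look.py <<'E'
from workcell import bot
import cv2,numpy as np,sys
o=[]
for n,(x,y,w,h) in {"top":(180,160,120,150),"side":(190,230,120,150)}.items():
    im=bot.camera(n)["image"][y:y+h,x:x+w,::-1]
    o.append(cv2.convertScaleAbs(cv2.resize(im,(400,500),interpolation=cv2.INTER_CUBIC),alpha=1.6))
cv2.imwrite(f"pics/{sys.argv[1]}.png",np.hstack(o))
s=bot.observe();print(s["time_s"],s["tool_pos"],s["joints"])
E
python3 look.py l1
```

```text
3.8 [524.14581612 148.0407948  104.12542194] [5.32987140e-02 2.14900911e-01 1.79823498e+00 2.71804381e-05
 1.12727665e+00 2.11647494e+00]
```

View pics/l1.png

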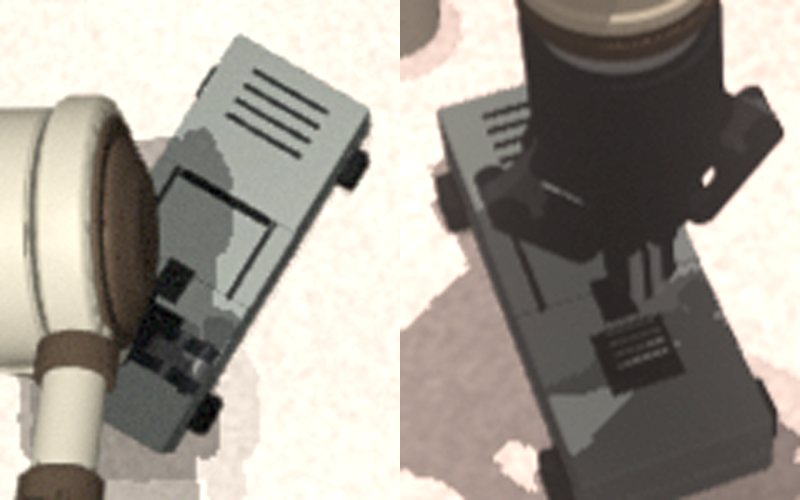

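The picture shows the closed finger tips just above the pad, with side-crop tips at about (645,300) and the pad at about (640,348). I'll check this by projecting points.

Run:
```python
from workcell import bot
from h import *
for n,off in(("top",(180,160)),("side",(190,230))):
    c=bot.camera(n);E=np.linalg.inv(c["extrinsics"]);K=np.array([[c["fx"],0,c["cx"]],[0,c["fy"],c["cy"]],[0,0,1]])
    p,_=cv2.projectPoints(np.array([[524.,148,103],[524,148,60],[576.75-.878*60,120.6+.479*60,50]]),cv2.Rodrigues(E[:3,:3])[0],E[:3,3],K,np.array(c["dist"]))
    print(n,((p[:,0]-off)*3.333+[400*(n=="side"),0]).round(0).tolist())
```

```text
top [[128.0, 321.0], [144.0, 328.0], [145.0, 329.0]]
side [[635.0, 280.0], [639.0, 335.0], [638.0, 350.0]]
```

>>> servo_tool([
  [[0, 0, 0.4], [0, 0, 0], 0],
  [[0, 0, 0.4], [0, 0, 0], 0],
  [[0, 0, 0.1], [0, 0, 0], 0],
  [[0, 0, 0.1], [0, 0, 0], 0],
  [[0, 0, 0.1], [0, 0, 0], 0],
  [[0, 0, 0.05], [0, 0, 0], 0],
  [[0, 0, 0], [0, 0, 0], 0],
  [[0, 0, 0], [0, 0, 0], 0],
])

```text
time_s: 4.7
tool_pos: [524.5, 148.1, 58.2]
tool_rot: [-3.141, -0.002, -0.492]
force: [1.0, -0.1, 2.6]
finger_gap: 0.4
grasp_force: 1.5
```

Contact at about 58 mm with 2.6 N, as expected. I'll press on.

>>> servo_tool([
  [[0, 0, 0.04], [0, 0, 0], 0],
  [[0, 0, 0.04], [0, 0, 0], 0],
  [[0, 0, 0.03], [0, 0, 0], 0],
  [[0, 0, 0], [0, 0, 0], 0],
  [[0, 0, 0], [0, 0, 0], 0],
])

```text
time_s: 5.2
tool_pos: [524.5, 148.1, 54.0]
tool_rot: [-3.141, -0.002, -0.492]
force: [-1.0, -0.1, 7.9]
finger_gap: -0.1
grasp_force: 4.4
```

>>> servo_tool([
  [[0, 0, -0.1], [0, 0, 0], 0],
  [[0, 0, -0.2], [0, 0, 0], 0],
  [[0, 0, -0.1], [0, 0, 0], 0],
  [[0, 0, 0], [0, 0, 0], 0],
  [[0, 0, 0], [0, 0, 0], 0],
  [[0, 0, 0], [0, 0, 0], 0],
  [[0, 0, 0], [0, 0, 0], 0],
  [[0, 0, 0], [0, 0, 0], 0],
  [[0, 0, 0], [0, 0, 0], 0],
  [[0, 0, 0], [0, 0, 0], 0],
])

```text
time_s: 6.2
tool_pos: [523.5, 148.0, 68.9]
tool_rot: [3.142, 0.0, -0.492]
force: [-0.5, -0.7, -0.8]
finger_gap: -0.1
grasp_force: 0.0
```

```bash
python3 look.py l2
```

```text
6.3 [523.5674202  147.99780352  68.8955551 ] [ 5.32909521e-02  2.66356410e-01  1.81624054e+00 -1.87788596e-06
  1.05896474e+00  2.11649552e+00]
```

View pics/l2.png

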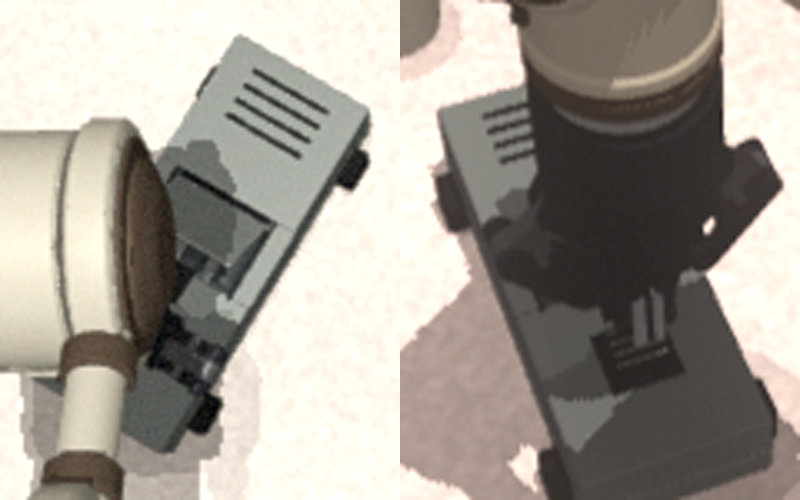

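The top view shows the door sprung up, with its free edge well back towards the hinge and the cavity visible at about (200,260). Now I'll sweep along lamp +x at z≈69.

>>> servo_tool([
  [[0.2, 0, 0], [0, 0, 0], 0],
  [[0.25, 0, 0], [0, 0, 0], 0],
  [[0.25, 0, 0], [0, 0, 0], 0],
  [[0.25, 0, 0], [0, 0, 0], 0],
  [[0.2, 0, 0], [0, 0, 0], 0],
  [[0.2, 0, 0], [0, 0, 0], 0],
  [[0.2, 0, 0], [0, 0, 0], 0],
  [[0.2, 0, 0], [0, 0, 0], 0],
  [[0.15, 0, 0], [0, 0, 0], 0],
  [[0.15, 0, 0], [0, 0, 0], 0],
  [[0, 0, 0], [0, 0, 0], 0],
])

```text
time_s: 7.4
tool_pos: [596.6, 108.8, 68.9]
tool_rot: [-3.141, -0.001, -0.493]
force: [-0.5, 0.1, 0.1]
finger_gap: 0.1
grasp_force: 0.0
```

>>> servo_tool([
  [[0.1, 0, 0], [0, 0, 0], 0],
  [[0.1, 0, 0], [0, 0, 0], 0],
  [[0.08, 0, 0], [0, 0, 0], 0],
  [[0, 0, 0], [0, 0, 0], 0],
])

```text
time_s: 7.8
tool_pos: [606.4, 103.6, 69.1]
tool_rot: [-3.141, -0.001, -0.493]
force: [-0.3, -0.6, -0.0]
finger_gap: -0.1
grasp_force: 0.0
```

```bash
python3 look.py l3
```

```text
7.9 [606.07513449 103.79452372  69.10779255] [-2.65497398e-02  4.27056717e-01  1.60682277e+00 -1.93361041e-04
  1.10680875e+00  2.03681165e+00]
```

View pics/l3.png

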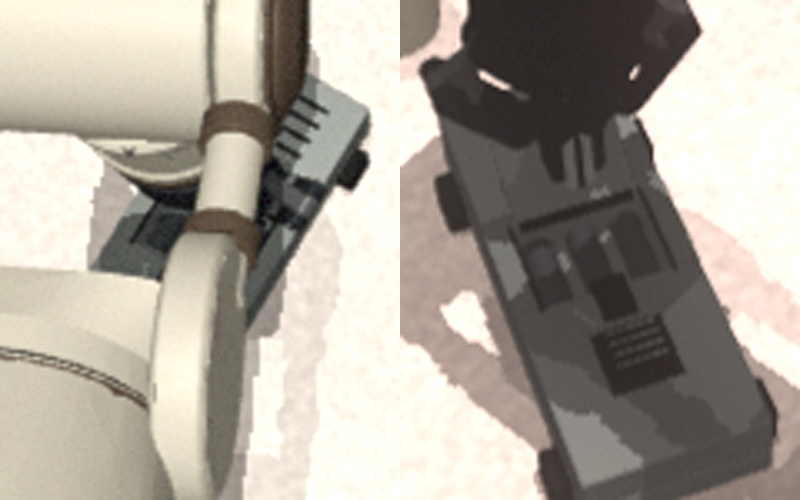

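The side view shows the cavity uncovered and the fingers holding the door past the hinge. I'll back off towards -x, then go up.

>>> servo_tool([
  [[-0.2, 0, 0], [0, 0, 0], 0],
  [[-0.3, 0, 0], [0, 0, 0], 0],
  [[-0.3, 0, 0], [0, 0, 0], 0],
  [[-0.3, 0, -0.3], [0, 0, 0], 0],
  [[-0.3, 0, -0.7], [0, 0, 0], 0],
  [[-0.3, 0, -0.7], [0, 0, 0], 0],
  [[-0.7, 0, -0.7], [0, 0, 0], 0],
  [[-0.8, 0, -0.7], [0, 0, 0], 0],
  [[-0.8, 0, -0.7], [0, 0, 0], 0],
  [[-0.6, 0, -0.3], [0, 0, 0], 0],
  [[0, 0, 0], [0, 0, 0], 0],
  [[0, 0, 0], [0, 0, 0], 0],
])

```text
time_s: 9.1
tool_pos: [442.9, 191.2, 232.8]
tool_rot: [-3.141, -0.001, -0.491]
force: [-0.3, 0.5, -0.2]
finger_gap: 0.1
grasp_force: 0.0
```

```bash
python3 look.py l4; python3 -c "
from workcell import bot
print(bot.observe()['force'])"
```

```text
9.2 [443.18920474 190.59604946 231.84061948] [ 1.55133842e-01 -8.53729609e-02  1.84652591e+00 -2.36835747e-04
  1.38199348e+00  2.21866019e+00]
[ 0.13151761  0.46622564 -0.15791909]
```

View pics/l4.png

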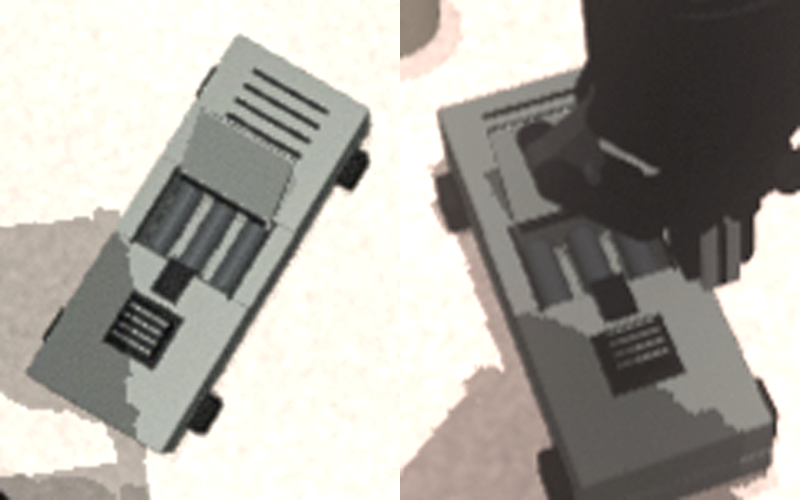

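The door lies well over past its hinge, with its panel at about (240,165) in the top crop. The batteries are exposed, the tab is back up, and the arm is clear. I'll hand in now.

```bash
python3 -c "
from workcell import bot
print(bot.sign_off())"
```

```text
the job is handed in; nothing more can be done
None
```

I pressed the long lamp's tab fully and let it go, swung the door over past upright where it stays open, kept clear of the short lamp, and handed the job in at about 9 s; no verdict came back.

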